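Cock and load the toy disc launcher

ROBOT

A 6-joint arm with a two-finger parallel gripper is mounted at the origin on a cart in front of the work surface, level with it; the furniture and walls round the work are solid. World frame = base frame: x ahead of the robot, y to its left, z up, the work surface at z = 0. Lengths are in m, angles in rad, forces in N, time in s.
With the tool pointing down it reaches from about 0.325 to 0.775 m from the base axis. Payload 9.3 kg.
Tool frame: the origin (TCP) lies midway between the tips of the shut fingers; the grasp point (between the pads) lies arm.tcp_to_grasp behind it (arm.tcp_to_grasp is the distance from the TCP to the grasp point, in m); z points along the fingers, y is the line along which they close (so a half turn about z gives the same grasp; the last joint's range is limited). The gripper opens to 85 mm and grips with 20 to 120 N. Pads are 22 mm wide; open, the fingers measure 114 mm over their backs; the gripper's body (76 mm by 85 mm) begins 54 mm behind the grasp point. The pads swing forward as they close: fully open they stand 13 mm farther back than shut.
Start: joints at [-1.467, 0.259, 0.021, 1.334, 0, 1.418], TCP at [0.14, -0.532, 0.205] pointing down, gripper open.
Joint ranges: [-3.04, 3.04], [-0.91, 1.82], [-1.04, 1.36], [-1.92, 1.95], [-1.52, 1.45], [-3.14, 3.14]. Speed limits (rad/s): [2.22, 2.22, 2.79, 3.14, 3.14, 3.14].

INTERFACE

Orientations are given as [roll, pitch, yaw] about the fixed x, y, z axes, in that order (R = Rz(yaw) Ry(pitch) Rx(roll)).
In Python, from bench import arm, get_image, search_frame, trace, spot_point gives the robot as it stands.
- The arm moves only by the tool move_arm, never from a script. Its arguments are lists of equal length, an entry for each row: "xyz": the shift along the world's x, y, z in units of 60 mm (1.0 is 60 mm), a list of three; "dr": the turn, a rotation vector about the world's x, y, z in degrees, a list of three; "claw": the finger opening in mm, from 0 to 85.4. In form: {"xyz": [[dx, dy, dz], ...], "dr": [[ax, ay, az], ...], "claw": [claw, ...]}. A call has 1 to 8 rows; each row is the pose to reach, as a shift and turn from the pose commanded when the call began; what a row does not reach only later rows make up. A row lasts 1/8 s, in which the tool goes at most 62.5 mm and 10.7 degrees, less where a joint would pass 70% of its speed; a pose out of reach is approached as far as the arm can. A call with a gripper value outside its range is refused whole. The fingers move at their own pace and stop on an object; "force" is the grip in N (left out, the last holds). Time passes only in rows, so rows that repeat a pose let the fingers close. It gives the time, the measured TCP pose, the force, the opening and the grip force at its end, in the units of the state.
- arm.read_state(): the state, without advancing time (a new reading comes with each control period).
- get_image(name): name is "side" or "top"; returns a dict with "frame" (384x512x3 uint8, red, green, blue), "fx", "fy", "cx", "cy" (pixels), "extrinsics" (4x4, takes a point from world to camera coordinates). Camera axes: x right, y up, looking along -z (the intrinsics and any distortion apply to the point x, -y, -z); pixel columns grow to the right and rows downward; lengths in m; the calibration is good to about 2 mm. A picture is of the moment at which its call begins. There is no depth.
- arm.finish_job(): hands the job in; it is judged then, once.
Trained networks look in a picture, given as the dict that the camera call returned (one of the last four; its "shot" number tells which), for a name from the list of things; names that differ only in an ending like _2 or _b are one class to them, and where a whole thing is asked for, a point or a joint stands for the part that bears it (a point fixed in the world has none). Each returns a list of dicts, best first, with "score" (0 to 1); they miss things now and then, are a little off and sometimes report something else, mostly with a low value. They report only what shows in the picture. A call takes as long as a camera call. They do not tell look-alikes from the thing itself.
- search_frame(picture, label): "centre" ([x, y, z] in m, in world coordinates, good to about 4 mm: the middle of the surface that is visible of it).
- trace(picture, label): "mask" (384x512 bool, what is visible of it).
- spot_point(picture, label): "centre" ([x, y, z] in m, in world coordinates, good to about 4 mm: a listed point, or the origin of a listed thing).
The state is a dict: "time_s": time; "joints": joint angles; "qd": joint speeds; "joint_torque": joint torques, N m; "tcp_pos": TCP position; "orientation": TCP orientation; "force": force on the tool from outside, world axes, zero at the start; "wrist_torque": the same for the moment, N m; "grip_width": finger opening in m; "gripper_force": force on a finger pad.
Only numpy, scipy, OpenCV 4.12 (cv2) and the standard library are available. Lean on these libraries where they do the work, as an engineer would, in place of code of your own. Each camera call takes 0.05 s, during which the arm holds its last target. There are 200 camera calls.

TASK

Get the wooden toy disc launcher ready to fire, without firing it: take the sprung throwing arm by its peg, draw it back under the cover until it goes past the hair-trigger catch, ease it gently onto the catch and let go. Do not ram it against the rubber buffer just behind the catch, do not push it against the catch, and never let it snap forward. Then lay the loose wooden disc flat in its rimmed seat on the board and let go, leaving the arm cocked.

Things in the scene. Friction and masses are not known exactly. Their poses are not given: they have to be found in the camera images.
- launcher: The launcher's plywood base board, 12 mm thick, fixed to the desk, and the catch parts on it. Origin at desk level; the board spans x -155..+85, y -150..+105 mm in this frame, z up, +x roughly away from the robot. Arm pivot near the far edge, disc seat left of middle, catch hidden under a plywood cover (102 x 52 mm, top 50 mm above the desk) at the near right corner.
- catch_mid (a point): Axis of the arm's tip pin (8 mm steel, 155 mm from the pivot), 25 mm above the desk under the cover, when hooked with the catch at mid-adjustment (joint 1.23). Catch and buffer sit on a hand-set carriage whose true place is NOT measured: hooked joint values run from 1.15 to 1.31. The sprung sear yields to the pin at about 1.5 N and snaps shut behind it. Feel for it.
- cover_top (a point): Middle of the cover's top face, 50 mm above the desk. Under it, 3.5 mm of pin travel (2.7 mm at the peg) behind the hooked position, the pin meets a rubber buffer, 2.5 N per mm; keep its push under 15 N.
- tail (a point): End of the thin wire release tail that sticks out from under the cover on its near side, 25 mm above the desk (place for mid-adjustment). About 1 N on it fires the catch. The catch also slips and fires if the hand pushes the arm forward onto it (7 N or more beyond the spring, at the peg) or if the arm is let go 2 mm or more behind it and slams.
- swing: The upright steel pivot post screwed on the board, with the throwing arm that it carries. Same origin and axes as launcher; the post's axis is at x = +60 mm, y = 0, its top 60 mm above the desk.
- pivot (a point): Point on the arm's vertical pivot axis, 34 mm above the desk, level with the arm's top face.
- throw_arm (a joint): Arm angle about the vertical pivot, rad: 0 at rest (on the launcher's left), growing counter-clockwise from above as it is drawn back to the right; limit 1.5. At rest it points from the pivot along heading 2.542 rad in the launcher's frame. Wooden bar 18 mm wide, 20 to 34 mm above the desk. A spring drives it to 0: 2.5 N at the peg at rest, 6.8 N when hooked; let go unhooked, it fires.
- peg (a point): Mid height of the upright round wooden peg on the arm, 14 mm in diameter, standing from 34 to 95 mm above the desk, 120 mm from the pivot axis; this point is 65 mm above the desk, on the peg's axis. It turns with the arm.
- disc: Loose plain wooden disc, 40 mm in diameter, 22 mm tall, 50 g, lying flat on the desk. Origin at the centre of its underside, z along its axis.
- seat (a point): Centre of the disc's seat on the top face of the base board (12 mm above the desk), 85 mm from the pivot, at the bearing the arm has at joint 0.30. A low rim 3.5 mm high and 46 mm across inside surrounds it, open toward the side to which the arm shoots. The resting arm covers it in part; the cocked arm is well clear of it.
Not all that is in view belongs to the job. What is shaped like the disc but green or purple is not meant.

How it is judged:
On the way:
1. the arm is drawn back, hooked on its catch and let go (value of joint throw_arm above 1.05 rad and contact force between swing and launcher above 2 N and contact force between each of the arm, the fingers and swing below 0.1 N), for 0.3 s.
At the end, for the whole second after the job is handed in: The arm is still held by the catch alone (arm joint above 1.05 rad and still, catch carrying it), and the disc lies at rest flat on the board inside the rim, its centre within 6 mm of the seat's centre (value of joint throw_arm above 1.05 rad and velocity of joint throw_arm between -0.1 and 0.1 rad/s and contact force between swing and launcher above 2 N and horizontal distance between disc and seat below 0.006 m and z of disc in the frame of seat below 0.002 m and angle between disc's own z axis and vertical below 0.08 rad and linear speed of disc below 0.01 m/s); the robot touches nothing.
It fails at once if the arm snaps forward or is let slam onto the catch (faster than 3 rad/s) (velocity of joint throw_arm below -3 rad/s).
It fails at once if the arm's pin presses the catch or the buffer with more than 15 N (contact force between swing and launcher above 15 N).
It also fails if it takes over 58 s, if anything falls off the work surface, if the arm or the gripper's body presses on something with over 40 N, if the wrist force passes 120 N, or if a joint passes its speed limit or range.

## Working session

There is one attempt and no reset: what is moved stays moved. The work goes in short steps, Python scripts to look and compute and a tool call to move; the robot and the scene stay as the last step left them, time stands still between calls to the robot, and variables do not carry over. Pictures are saved under pics/ and viewed, at most 10 in all, crops included, and the job is handed in when it is done.

Besides the shell and the picture viewer there is one more tool, called after "Request:" by a JSON object that holds its "api" and its "payload". move_arm: Moves the arm, as the interface text tells. Its arguments: {"type":"object","properties":{"xyz":{"type":"array","items":{"type":"array","items":{"type":"number"}}},"dr":{"type":"array","items":{"type":"array","items":{"type":"number"}}},"claw":{"type":"array","items":{"type":"number"}},"force":{"type":"number"}},"required":["xyz","dr","claw"]}

```bash
mkdir -p pics; ls
cat > h.py <<'E'
import numpy as np, cv2
from bench import arm, get_image, search_frame, trace, spot_point
def save(im,name,crop=None,s=1):
    f=im["frame"][:,:,::-1]
    if crop: f=f[crop[1]:crop[3],crop[0]:crop[2]]
    cv2.imwrite("pics/"+name,cv2.resize(f,None,fx=s,fy=s,interpolation=cv2.INTER_CUBIC))
def proj(im,p):
    q=np.array(im["extrinsics"])@np.r_[p,1]; x,y,z=q[0],-q[1],-q[2]
    return np.array([im["fx"]*x/z+im["cx"],im["fy"]*y/z+im["cy"]])
def atz(im,uv,z):
    E=np.array(im["extrinsics"]);R=E[:3,:3];t=E[:3,3]
    d=R.T@np.array([(uv[0]-im["cx"])/im["fx"],-(uv[1]-im["cy"])/im["fy"],-1]);o=-R.T@t
    return o+d*(z-o[2])/d[2]
E
cat > a.py <<'E'
from h import *
a=get_image("top");b=get_image("side")
f=np.hstack([a["frame"],b["frame"]])[:,:,::-1]
cv2.imwrite("pics/a.png",a["frame"][:,:,::-1]);cv2.imwrite("pics/b.png",b["frame"][:,:,::-1])
for n,im in(("top",a),("side",b)):
    print(n,{k:im[k] for k in im if k not in("frame","extrinsics")})
    for l in ["launcher","catch_mid","cover_top","tail","pivot","peg","disc","seat"]:
        print(l,[(np.round(r["centre"],4).tolist(),round(r["score"],2),proj(im,r["centre"]).round().tolist()) for r in spot_point(im,l)[:4]])
s=arm.read_state();print(s,arm.tcp_to_grasp)
E
python3 a.py
```

```text
pics
top {'fx': 404.2725234000138, 'fy': 404.2725234000138, 'cx': 260.9288664607373, 'cy': 195.08346369227183, 'shot': 1}
launcher [([0.5514, -0.0792, 0.0004], 0.81, [303.0, 201.0])]
catch_mid [([0.4874, -0.1766, 0.0247], 0.78, [348.0, 229.0])]
cover_top [([0.4632, -0.1706, 0.0545], 0.69, [349.0, 239.0])]
tail [([0.4051, -0.1708, 0.0229], 0.87, [347.0, 266.0]), ([0.5242, -0.0565, 0.0138], 0.28, [294.0, 213.0])]
pivot [([0.6032, -0.0811, 0.0343], 0.72, [306.0, 177.0])]
peg [([0.5087, -0.0211, 0.0634], 0.67, [280.0, 218.0])]
disc [([0.467, 0.2162, -0.0012], 0.84, [174.0, 238.0]), ([0.4868, 0.0897, -0.002], 0.82, [230.0, 229.0]), ([0.4201, 0.133, 0.0006], 0.71, [210.0, 259.0]), ([0.7266, -0.1689, 0.0038], 0.55, [340.0, 127.0])]
seat [([0.5228, -0.0581, 0.0137], 0.92, [295.0, 213.0])]
side {'fx': 416.3531631048374, 'fy': 416.3531631048374, 'cx': 253.99419780546987, 'cy': 190.62589621007785, 'shot': 2}
launcher [([0.5474, -0.0825, -0.0008], 0.93, [244.0, 250.0])]
catch_mid [([0.486, -0.1803, 0.0248], 0.77, [210.0, 271.0]), ([0.4011, -0.172, 0.0272], 0.69, [164.0, 268.0])]
cover_top [([0.4
[... 544 characters left out ...]
nts': array([-1.46661918e+00,  2.58588903e-01,  2.14838006e-02,  1.33370244e+00,
        1.25121246e-05,  1.41820858e+00]), 'qd': array([ 9.20354879e-05, -2.59477685e-03, -8.69620658e-04,  2.60857618e-04,
        9.76013139e-04, -3.44180478e-04]), 'joint_torque': array([ 3.25110368e-04, -5.55372727e+01,  3.44731843e+01,  1.19272278e-03,
       -2.42115557e-04, -5.76051633e-06]), 'tcp_pos': array([ 0.13967869, -0.53195529,  0.20537837]), 'orientation': array([-3.14158347e+00, -1.40720781e-05,  2.56764896e-01]), 'force': array([ 0.4337615 , -0.19362549, -0.02262886]), 'wrist_torque': array([ 0.03147743,  0.00055719, -0.01988945]), 'gripper_force': 0.0, 'grip_width': 0.08529627592064024} 0.0187
```

```bash
cat > c.py <<'E'
from h import *
a=cv2.imread("pics/a.png");b=cv2.imread("pics/b.png")
f=np.vstack([cv2.resize(a[90:300,150:420],None,fx=1.45,fy=1.45,interpolation=3),cv2.resize(b[140:330,100:370],None,fx=1.45,fy=1.45,interpolation=3)])
c1=cv2.resize(a[200:280,150:250],None,fx=4,fy=4,interpolation=3)
cv2.imwrite("pics/c.png",f)
f=np.zeros((600,800,3),np.uint8)
f[:300,:400]=cv2.resize(a[105:285,160:400],(400,300),interpolation=3)
f[:300,400:]=cv2.resize(b[160:325,140:360],(400,300),interpolation=3)
f[300:,:400]=cv2.resize(a[210:285,150:250],(400,300),interpolation=3)
f[300:,400:]=cv2.resize(b[170:230,170:250],(400,300),interpolation=3)
cv2.imwrite("pics/c.png",f)
E
python3 c.py
```

```text
(no output)
```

View pics/c.png

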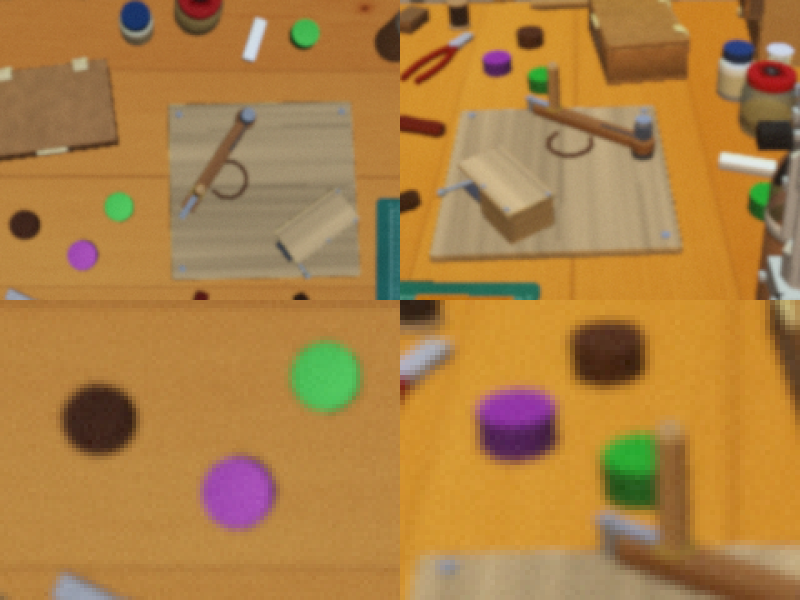

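Disc candidates (top image pixels): dark brown wood (174,238), green (230,229) and (340,127), purple (210,259). The plain wooden one at (174,238) → (0.467, 0.216) is the disc, confirmed in the enlarged lower crops. Next I fit the launcher pose.

```bash
cat > d.py <<'E'
from h import *
from scipy.optimize import least_squares
pv=np.array([.06,0]);ph=lambda r,h:pv+r*np.array([np.cos(h),np.sin(h)])
M={"launcher":[0,0,0],"pivot":[.06,0,.034],"peg":[*ph(.12,2.542),.065],"seat":[*ph(.085,2.842),.012],"catch_mid":[*ph(.155,3.772),.025]}
obs=[]
for n in("top","side","top","side"):
    im=get_image(n)
    for l in M:
        r=spot_point(im,l)
        if r: obs.append((l,np.array(r[0]["centre"])))
    if n=="top":
        m=trace(im,"launcher")[0]["mask"].astype(np.uint8)
        c=max(cv2.findContours(m,0,2)[0],key=cv2.contourArea)[:,0,:]
        w=np.array([atz(im,p,.012)[:2] for p in c],np.float32)*1000
        (cx,cy),wh,an=cv2.minAreaRect(w);print("rect",cx,cy,wh,an)
    d=spot_point(im,"disc");print([np.round(x["centre"],4).tolist() for x in d])
def tf(p,q):
    c,s=np.cos(p[2]),np.sin(p[2]);return np.array([p[0]+c*q[0]-s*q[1],p[1]+s*q[0]+c*q[1]])
f=least_squares(lambda p:np.concatenate([tf(p,M[l])-o[:2] for l,o in obs]),[.55,-.08,0],loss="soft_l1",f_scale=.004)
print("pose",f.x)
for l,o in obs: print(l,np.round((tf(f.x,M[l])-o[:2])*1000,1))
for l in M: print(l,tf(f.x,M[l]).round(4))
print("center",tf(f.x,[-.035,-.0225]))
E
python3 d.py
```

```text
rect 512.0101318359375 -107.56654357910156 (243.3278350830078, 259.5174865722656) 0.793216347694397
[[0.4194, 0.133, 0.0022], [0.729, -0.1684, -0.0007], [0.4668, 0.215, -0.0003], [0.4904, 0.0913, 0.0013]]
[[0.4865, 0.0877, 0.0012], [0.4228, 0.1317, 0.0025], [0.4651, 0.2128, -0.002], [0.7315, -0.1677, 0.0029]]
rect 512.4528198242188 -108.67811584472656 (242.02438354492188, 258.23907470703125) 0.8718261122703552
[[0.4665, 0.2168, -0.0001], [0.4899, 0.0891, 0.0035], [0.4179, 0.1336, 0.0031], [0.7276, -0.166, 0.0005]]
[[0.4263, 0.1343, 0.0035], [0.4875, 0.0889, 0.0022], [0.731, -0.1691, 0.0031], [0.4641, 0.2152, -0.0024]]
pose [ 0.54725452 -0.08589415  0.0348638 ]
launcher [-0.1 -2.6]
pivot [ 1.6 -3.1]
peg [-2.7  1.9]
seat [122.5 109.9]
catch_mid [-2.6 -1.6]
launcher [1.8 0. ]
pivot [-3.2  1. ]
peg [-0.  -2.1]
seat [-1.6  2.7]
catch_mid [1.6 0.8]
launcher [ 0.5 -4.8]
pivot [ 2.2 -1.6]
peg [-1.6  1.3]
seat [ 1.8 -3.3]
catch_mid [-0.1 -3.1]
launcher [1.7 2.5]
pivot [-2.4  1.8]
peg [ 2.3 -2.4]
seat [-86.1  21.6]
catch_mid [0.3 0.8]
launcher [ 0.5473 -0.0859]
pivot [ 0.6072 -0.0838]
peg [ 0.5059 -0.0196]
seat [ 0.5252 -0.0616]
catch_mid [ 0.4853 -0.1795]
center [ 0.51306007 -0.10960047]
```

Request:
{"api": "move_arm", "payload": {"xyz": [[0.44, 0.61, 0], [0.88, 1.22, 0], [1.32, 1.83, 0], [1.76, 2.44, 0], [2.2, 3.05, 0], [2.64, 3.66, 0], [3.08, 4.27, 0], [3.52, 4.88, 0]], "dr": [[0, 0, 10], [0, 0, 20], [0, 0, 30], [0, 0, 40], [0, 0, 50], [0, 0, 60], [0, 0, 70], [0, 0, 80]], "claw": [85, 85, 85, 85, 85, 85, 85, 85]}}

```text
time_s: 3.4
tcp_pos: [0.3516, -0.2379, 0.2056]
orientation: [3.141, 0.0, 1.659]
force: [0.5, -0.9, 0.2]
grip_width: 0.0852
gripper_force: 0.0
```

Request:
{"api": "move_arm", "payload": {"xyz": [[0.43, 0.61, 0], [0.86, 1.22, 0], [1.3, 1.83, 0], [1.72, 2.44, 0], [2.15, 3.05, 0], [2.58, 3.67, 0], [2.58, 3.67, 0], [2.58, 3.67, 0]], "dr": [[0, 0, 9], [0, 0, 18], [0, 0, 27], [0, 0, 36], [0, 0, 45], [0, 0, 52.7], [0, 0, 52.7], [0, 0, 52.7]], "claw": [85, 85, 85, 85, 85, 70, 60, 60]}}

```text
time_s: 4.4
tcp_pos: [0.5054, -0.019, 0.2052]
orientation: [-3.141, -0.0, 2.572]
force: [-0.4, -0.4, 0.3]
grip_width: 0.0598
gripper_force: 0.0
```

```bash
cat > e.py <<'E'
from h import *
a=get_image("top");b=get_image("side")
for im in(a,b):
    for l in("peg","pivot"): print(l,[(np.round(r["centre"],4).tolist(),round(r["score"],2)) for r in spot_point(im,l)[:2]])
f=np.hstack([cv2.resize(a["frame"][130:290,220:380],(400,400),interpolation=3),cv2.resize(b["frame"][120:280,150:310],(400,400),interpolation=3)])
cv2.imwrite("pics/e.png",f[:,:,::-1])
E
python3 e.py
```

```text
peg []
pivot []
peg [([0.5053, -0.0173, 0.0611], 0.75), ([0.4639, -0.1751, 0.0497], 0.65)]
pivot [([0.6064, -0.0837, 0.0385], 0.95)]
```

View pics/e.png

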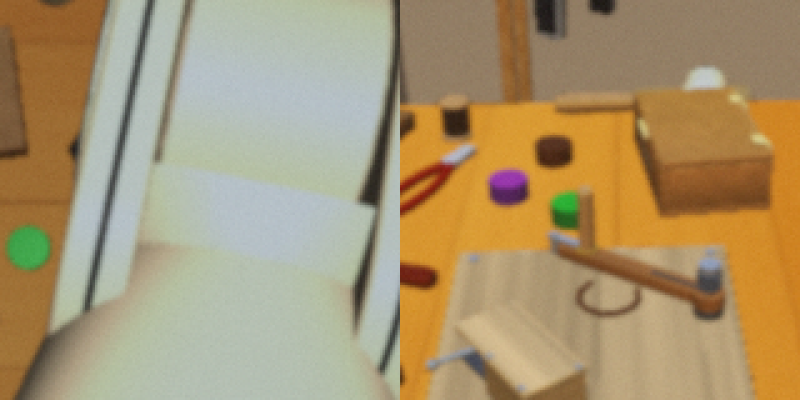

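Request:
{"api": "move_arm", "payload": {"xyz": [[0, 0, -0.8], [0, 0, -1.6], [0, 0, -2.2], [0, 0, -2.45], [0, 0, -2.45], [0, 0, -2.45], [0, 0, -2.45]], "dr": [[0, 0, 0], [0, 0, 0], [0, 0, 0], [0, 0, 0], [0, 0, 0], [0, 0, 0], [0, 0, 0]], "claw": [60, 60, 60, 40, 19, 19, 19], "force": 20}}

```text
time_s: 5.58
tcp_pos: [0.5063, -0.0192, 0.0593]
orientation: [3.141, 0.002, 2.573]
force: [-0.6, 0.4, -0.5]
grip_width: 0.0192
gripper_force: 0.0
```

```bash
cat > g.py <<'E'
from h import *
b=get_image("side");print(arm.read_state()["force"])
cv2.imwrite("pics/g.png",cv2.resize(b["frame"][150:270,160:320],(800,600),interpolation=3)[:,:,::-1])
E
python3 g.py
```

```text
[ 0.09421985  0.07728785 -0.04190836]
```

View pics/g.png

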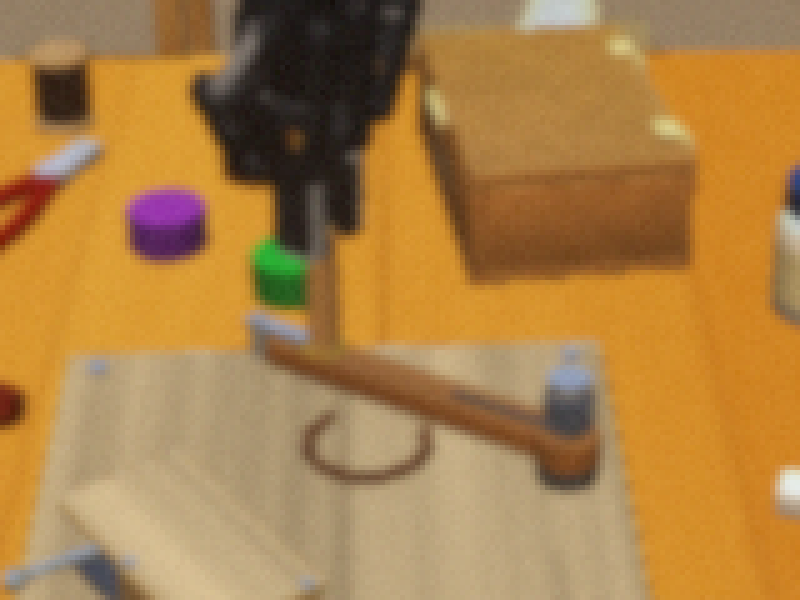

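```bash
cat > arc.py <<'E'
import numpy as np,sys
v=np.array([-.101,.0645])
def d(t): 
    c,s=np.cos(t),np.sin(t); return np.array([[c,-s],[s,c]])@v-v
def rows(a,ts):
    for t in ts: print(round(t,4),(np.round((d(t)-d(a))/.06,3)).tolist(),round(np.degrees(t-a),2))
if __name__=="__main__":
    rows(0,np.array([4,12,20,28,36,44,52,60])*np.pi/180)
E
python3 arc.py
```

```text
0.0698 [-0.071, -0.12] 4.0
0.2094 [-0.187, -0.373] 12.0
0.3491 [-0.266, -0.641] 20.0
0.4887 [-0.308, -0.916] 28.0
0.6283 [-0.31, -1.195] 36.0
0.7679 [-0.274, -1.471] 44.0
0.9076 [-0.2, -1.74] 52.0
1.0472 [-0.089, -1.995] 60.0
```

Request:
{"api": "move_arm", "payload": {"xyz": [[-0.071, -0.12, 0], [-0.187, -0.373, 0], [-0.266, -0.641, 0], [-0.308, -0.916, 0], [-0.31, -1.195, 0], [-0.31, -1.195, 0]], "dr": [[0, 0, 4], [0, 0, 12], [0, 0, 20], [0, 0, 28], [0, 0, 36], [0, 0, 36]], "claw": [19, 19, 19, 19, 19, 19]}}

```text
time_s: 6.38
tcp_pos: [0.4871, -0.0907, 0.0589]
orientation: [3.141, 0.001, -3.084]
force: [-0.7, 4.9, 4.2]
grip_width: 0.0192
gripper_force: 2.3
```

```bash
sed -i 's/pics\/g.png/pics\/g2.png/' g.py; python3 g.py
python3 - <<'E'
from arc import *
r=np.pi/180
rows(36*r,np.array([42,48,54,60,61.5])*r)
E
```

```text
[-1.50461111  4.78626017  3.27062498]
0.733 [0.023, -0.208] 6.0
0.8378 [0.068, -0.412] 12.0
0.9425 [0.135, -0.61] 18.0
1.0472 [0.221, -0.801] 24.0
1.0734 [0.246, -0.847] 25.5
```

View pics/g2.png

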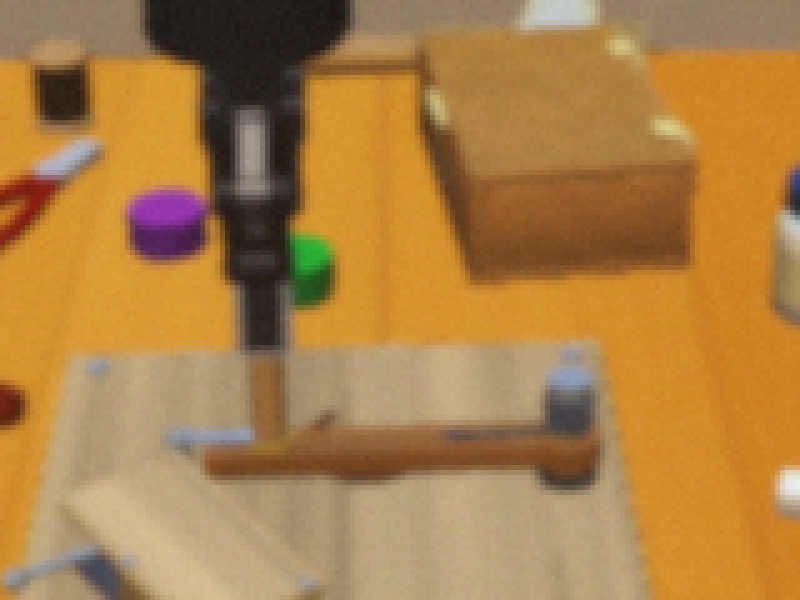

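Request:
{"api": "move_arm", "payload": {"xyz": [[0.023, -0.208, 0], [0.068, -0.412, 0], [0.135, -0.61, 0], [0.221, -0.801, 0], [0.221, -0.801, 0], [0.221, -0.801, 0]], "dr": [[0, 0, 6], [0, 0, 12], [0, 0, 18], [0, 0, 24], [0, 0, 24], [0, 0, 24]], "claw": [19, 19, 19, 19, 19, 19]}}

```text
time_s: 7.18
tcp_pos: [0.4997, -0.1374, 0.0584]
orientation: [3.14, -0.0, -2.667]
force: [-2.7, 5.2, 4.6]
grip_width: 0.0191
gripper_force: 3.1
```

```bash
cat > st.py <<'E'
from h import *
s=arm.read_state();P=np.array([.607,-.0835]);v=s["tcp_pos"][:2]-P;h=np.arctan2(v[1],v[0])%(2*np.pi)
F=s["force"];t=np.array([-np.sin(h),np.cos(h)]);r=v/np.hypot(*v)
print("th",h-2.5735,"rad",np.hypot(*v),"Ft",F[:2]@t,"Fr",F[:2]@r,"Fz",F[2],s["time_s"])
E
python3 st.py
python3 - <<'E'
from arc import *
a=np.pi/3
rows(a,a+np.arange(1,9)*.0125)
E
```

```text
th 1.0338173719400072 rad 0.12007075968735287 Ft -5.858508401186034 Fr 0.041461675720114416 Fz 4.611061996118398 7.175
1.0597 [0.012, -0.022] 0.72
1.0722 [0.024, -0.044] 1.43
1.0847 [0.036, -0.066] 2.15
1.0972 [0.048, -0.087] 2.86
1.1097 [0.061, -0.109] 3.58
1.1222 [0.074, -0.13] 4.3
1.1347 [0.087, -0.151] 5.01
1.1472 [0.101, -0.172] 5.73
```

Request:
{"api": "move_arm", "payload": {"xyz": [[0.036, -0.066, 0], [0.074, -0.13, 0], [0.074, -0.13, 0]], "dr": [[0, 0, 2.2], [0, 0, 4.3], [0, 0, 4.3]], "claw": [19, 19, 19]}}

```text
time_s: 7.55
tcp_pos: [0.5039, -0.145, 0.0584]
orientation: [3.14, -0.001, -2.592]
force: [-4.5, 5.9, 4.9]
grip_width: 0.019
gripper_force: 3.4
```

```bash
python3 st.py
python3 - <<'E'
from arc import *
a=1.1222
rows(a,a+np.arange(1,20)*.01)
E
```

```text
th 1.1057305797650558 rad 0.12006271419607567 Ft -7.376168024855595 Fr 0.8845444758918051 Fz 4.886086287024199 7.55
1.1322 [0.011, -0.017] 0.57
1.1422 [0.021, -0.034] 1.15
1.1522 [0.032, -0.05] 1.72
1.1622 [0.043, -0.067] 2.29
1.1722 [0.055, -0.084] 2.86
1.1822 [0.066, -0.1] 3.44
1.1922 [0.078, -0.116] 4.01
1.2022 [0.089, -0.132] 4.58
1.2122 [0.101, -0.148] 5.16
1.2222 [0.113, -0.164] 5.73
1.2322 [0.126, -0.18] 6.3
1.2422 [0.138, -0.196] 6.88
1.2522 [0.151, -0.211] 7.45
1.2622 [0.163, -0.227] 8.02
1.2722 [0.176, -0.242] 8.59
1.2822 [0.189, -0.257] 9.17
1.2922 [0.202, -0.272] 9.74
1.3022 [0.216, -0.287] 10.31
1.3122 [0.229, -0.302] 10.89
```

Request:
{"api": "move_arm", "payload": {"xyz": [[0.011, -0.017, 0], [0.011, -0.017, 0]], "dr": [[0, 0, 0.57], [0, 0, 0.57]], "claw": [19, 19]}}

```text
time_s: 7.8
tcp_pos: [0.5043, -0.1457, 0.0584]
orientation: [3.139, -0.001, -2.582]
force: [-4.5, 6.6, 5.4]
grip_width: 0.019
gripper_force: 4.1
```

```bash
python3 st.py
```

```text
th 1.1126893834136924 rad 0.1200623108776065 Ft -8.004966753975166 Fr 0.4514519241185057 Fz 5.424583652712575 7.8
```

Request:
{"api": "move_arm", "payload": {"xyz": [[0.01, -0.017, 0], [0.01, -0.017, 0]], "dr": [[0, 0, 0.58], [0, 0, 0.58]], "claw": [19, 19]}}

```text
time_s: 8.05
tcp_pos: [0.5049, -0.1467, 0.0584]
orientation: [3.139, -0.001, -2.572]
force: [-5.0, 6.8, 5.2]
grip_width: 0.019
gripper_force: 4.2
```

```bash
python3 st.py
```

```text
th 1.122029043206048 rad 0.12006491252935934 Ft -8.439067557307363 Fr 0.638499208190883 Fz 5.233123733364205 8.05
```

Request:
{"api": "move_arm", "payload": {"xyz": [[0.011, -0.016, 0], [0.011, -0.016, 0]], "dr": [[0, 0, 0.57], [0, 0, 0.57]], "claw": [19, 19]}}

```text
time_s: 8.3
tcp_pos: [0.5055, -0.1477, 0.0584]
orientation: [3.139, -0.001, -2.562]
force: [-5.4, 6.0, 5.6]
grip_width: 0.0194
gripper_force: 4.2
```

```bash
python3 st.py
```

```text
th 1.1318431189011053 rad 0.1200690831266009 Ft -7.978208619665424 Fr 1.3254628907658812 Fz 5.638583628208479 8.3
```

Request:
{"api": "move_arm", "payload": {"xyz": [[0.011, -0.017, 0], [0.011, -0.017, 0]], "dr": [[0, 0, 0.57], [0, 0, 0.57]], "claw": [19, 19]}}

```text
time_s: 8.55
tcp_pos: [0.5061, -0.1487, 0.0584]
orientation: [3.139, -0.001, -2.552]
force: [-5.1, 6.7, 5.8]
grip_width: 0.0193
gripper_force: 4.2
```

```bash
python3 st.py
```

```text
th 1.14174907810968 rad 0.12010282443264236 Ft -8.384305768156686 Fr 0.6566447684795388 Fz 5.794451388059001 8.55
```

Request:
{"api": "move_arm", "payload": {"xyz": [[0.012, -0.017, 0], [0.012, -0.017, 0]], "dr": [[0, 0, 0.57], [0, 0, 0.57]], "claw": [19, 19]}}

```text
time_s: 8.8
tcp_pos: [0.5069, -0.1499, 0.0584]
orientation: [3.139, -0.001, -2.542]
force: [-5.3, 5.7, 6.0]
grip_width: 0.0188
gripper_force: 3.9
```

```bash
python3 st.py
```

```text
th 1.1534647155782607 rad 0.12009880431428771 Ft -7.6748939160089495 Fr 1.3096373759990394 Fz 6.0364702350520885 8.8
```

Request:
{"api": "move_arm", "payload": {"xyz": [[0.011, -0.016, 0], [0.011, -0.016, 0]], "dr": [[0, 0, 0.57], [0, 0, 0.57]], "claw": [19, 19]}}

```text
time_s: 9.05
tcp_pos: [0.5076, -0.1509, 0.0584]
orientation: [3.14, -0.001, -2.532]
force: [-5.4, 5.5, 5.5]
grip_width: 0.0192
gripper_force: 3.6
```

```bash
python3 st.py
```

```text
th 1.1643593014525462 rad 0.12010227574525362 Ft -7.585310227640498 Fr 1.406498029928124 Fz 5.457405854038262 9.05
```

Request:
{"api": "move_arm", "payload": {"xyz": [[0.012, -0.016, 0], [0.012, -0.016, 0]], "dr": [[0, 0, 0.57], [0, 0, 0.57]], "claw": [19, 19]}}

```text
time_s: 9.3
tcp_pos: [0.5084, -0.1521, 0.0584]
orientation: [3.14, -0.001, -2.522]
force: [-4.4, 3.7, 5.2]
grip_width: 0.0191
gripper_force: 3.2
```

```bash
python3 st.py
```

```text
th 1.175966915016052 rad 0.12010933556917552 Ft -5.5419510311626805 Fr 1.4838440542878006 Fz 5.195177285406295 9.3
```

Request:
{"api": "move_arm", "payload": {"xyz": [[0, 0, 0], [0, 0, 0]], "dr": [[0, 0, 0], [0, 0, 0]], "claw": [19, 19]}}

```text
time_s: 9.55
tcp_pos: [0.5084, -0.1521, 0.0584]
orientation: [3.14, -0.001, -2.522]
force: [-5.4, 3.6, 4.9]
grip_width: 0.0191
gripper_force: 3.2
```

```bash
python3 st.py
```

```text
th 1.1759267187729607 rad 0.1201285360759051 Ft -6.015956817527051 Fr 2.3638084709031717 Fz 4.865393969985724 9.55
```

Request:
{"api": "move_arm", "payload": {"xyz": [[-0.005, 0.008, 0], [-0.009, 0.014, 0], [-0.009, 0.014, 0]], "dr": [[0, 0, -0.25], [0, 0, -0.5], [0, 0, -0.5]], "claw": [19, 19, 19]}}

```text
time_s: 9.93
tcp_pos: [0.5085, -0.152, 0.0583]
orientation: [3.141, -0.0, -2.528]
force: [-4.3, 3.1, 4.2]
grip_width: 0.0189
gripper_force: 2.8
```

```bash
python3 st.py
```

```text
th 1.1754653110368736 rad 0.11999371009985817 Ft -5.021982138143699 Fr 1.757909580553466 Fz 4.2296782749196575 9.925
```

Request:
{"api": "move_arm", "payload": {"xyz": [[-0.005, 0.008, 0], [-0.009, 0.014, 0], [-0.009, 0.014, 0]], "dr": [[0, 0, -0.25], [0, 0, -0.5], [0, 0, -0.5]], "claw": [19, 19, 19]}}

```text
time_s: 10.3
tcp_pos: [0.5084, -0.1518, 0.0583]
orientation: [-3.141, -0.0, -2.536]
force: [-2.9, 2.0, 0.7]
grip_width: 0.019
gripper_force: 1.5
```

```bash
python3 st.py
```

```text
th 1.1739897327554685 rad 0.11998997834100093 Ft -3.3062682158961936 Fr 1.2632234494789905 Fz 0.6665352528775328 10.3
```

Request:
{"api": "move_arm", "payload": {"xyz": [[-0.005, 0.008, 0], [-0.009, 0.014, 0], [-0.009, 0.014, 0]], "dr": [[0, 0, -0.25], [0, 0, -0.5], [0, 0, -0.5]], "claw": [19, 19, 19]}}

```text
time_s: 10.68
tcp_pos: [0.5082, -0.1512, 0.0585]
orientation: [-3.141, 0.0, -2.545]
force: [-0.9, -0.1, -0.4]
grip_width: 0.0186
gripper_force: 0.0
```

```bash
python3 st.py
```

```text
th 1.1688186595600478 rad 0.11971383706176979 Ft -0.42948280947182305 Fr 0.7439465535323565 Fz -0.3600913841576894 10.675
```

Request:
{"api": "move_arm", "payload": {"xyz": [[-0.004, 0.007, 0], [-0.009, 0.014, 0], [-0.009, 0.014, 0]], "dr": [[0, 0, -0.25], [0, 0, -0.5], [0, 0, -0.5]], "claw": [19, 19, 19]}}

```text
time_s: 11.05
tcp_pos: [0.5073, -0.1501, 0.0584]
orientation: [-3.142, 0.0, -2.553]
force: [0.1, 0.4, -0.3]
grip_width: 0.0187
gripper_force: 0.0
```

```bash
python3 st.py
```

```text
th 1.156958310524487 rad 0.11989387920905713 Ft -0.261260207745346 Fr -0.28949115928029473 Fz -0.34821042467465313 11.05
```

Request:
{"api": "move_arm", "payload": {"xyz": [[0, 0, 0], [0, 0, 0], [0, 0, 0], [0, 0, 0.4], [0, 0, 1.1], [0, 0, 1.8], [0, 0, 2.3], [0, 0, 2.3]], "dr": [[0, 0, 0], [0, 0, 0], [0, 0, 0], [0, 0, 0], [0, 0, 0], [0, 0, 0], [0, 0, 0], [0, 0, 0]], "claw": [28, 40, 50, 50, 50, 60, 70, 80]}}

```text
time_s: 12.05
tcp_pos: [0.5083, -0.1506, 0.1986]
orientation: [-3.138, 0.002, -2.553]
force: [-0.7, -0.5, -0.9]
grip_width: 0.0798
gripper_force: 0.0
```

```bash
cat > k.py <<'E'
from h import *
s=arm.read_state();print(s["force"],s["tcp_pos"],s["orientation"])
for n in("top","side"):
    im=get_image(n)
    for l in("peg","pivot","seat","disc"): print(n,l,[(np.round(r["centre"],4).tolist(),round(r["score"],2)) for r in spot_point(im,l)[:4]])
E
python3 k.py
```

```text
[-0.65785913 -0.52423661 -0.85772765] [ 0.50830234 -0.15057906  0.19859133] [-3.13790765e+00  2.17063278e-03 -2.55312202e+00]
top peg [([0.5074, -0.1503, 0.0658], 0.65)]
top pivot [([0.604, -0.0829, 0.0363], 0.96), ([0.4678, 0.2174, -0.001], 0.29)]
top seat [([0.5255, -0.0566, 0.0129], 0.85)]
top disc [([0.4203, 0.1323, 0.0012], 0.76), ([0.7275, -0.1653, -0.0011], 0.6), ([0.4885, 0.0878, -0.0006], 0.58), ([0.4675, 0.2188, 0.0016], 0.57)]
side peg [([0.5049, -0.1496, 0.0624], 0.83)]
side pivot [([0.6083, -0.0843, 0.0391], 0.88)]
side seat [([0.529, -0.0589, 0.0133], 0.76)]
side disc [([0.7314, -0.17, 0.0033], 0.74), ([0.487, 0.085, -0.0008], 0.64), ([0.4645, 0.2146, -0.0004], 0.45), ([0.4232, 0.1357, 0.0022], 0.45)]
```

Request:
{"api": "move_arm", "payload": {"xyz": [[-0.1, 0.9, 0], [-0.2, 1.8, 0], [-0.3, 2.7, 0], [-0.4, 3.6, 0], [-0.5, 4.5, 0], [-0.6, 5.4, 0], [-0.69, 6.1, -0.3], [-0.69, 6.1, -0.8]], "dr": [[0, 0, -7], [0, 0, -14], [0, 0, -21], [0, 0, -28], [0, 0, -35], [0, 0, -42], [0, 0, -49], [0, 0, -49]], "claw": [85, 85, 85, 85, 85, 85, 85, 85]}}

```text
time_s: 13.55
tcp_pos: [0.4658, 0.2187, 0.1483]
orientation: [3.14, 0.002, 2.877]
force: [0.1, -0.4, -0.3]
grip_width: 0.0848
gripper_force: 0.0
```

```bash
cat > m.py <<'E'
from h import *
s=arm.read_state();print(s["tcp_pos"],s["orientation"])
a=get_image("top");b=get_image("side")
for l in("seat","pivot","disc"):
  for im in(a,b): print(l,[(np.round(r["centre"],4).tolist(),round(r["score"],2)) for r in spot_point(im,l)[:4]])
u,v=proj(a,[.525,-.06,.0155]).astype(int);print(u,v)
f=np.hstack([cv2.resize(a["frame"][v-25:v+25,u-25:u+25],(400,400),interpolation=3),cv2.resize(b["frame"][150:250,170:270],(400,400),interpolation=3)])
cv2.imwrite("pics/m.png",f[:,:,::-1])
E
python3 m.py
```

```text
[0.46579339 0.21870158 0.14833149] [3.14018114e+00 1.52995393e-03 2.87669557e+00]
seat [([0.523, -0.0575, 0.0163], 0.71)]
seat [([0.5279, -0.0623, 0.0146], 0.73)]
pivot [([0.6058, -0.0801, 0.034], 0.8), ([0.4658, -0.1698, 0.0504], 0.45)]
pivot [([0.6091, -0.0834, 0.0376], 0.68)]
disc [([0.7285, -0.1693, 0.0033], 0.83), ([0.4863, 0.0891, -0.0018], 0.77), ([0.4203, 0.1314, 0.0019], 0.75), ([0.4668, 0.2149, 0.0008], 0.47)]
disc [([0.7288, -0.1696, 0.001], 0.75), ([0.4244, 0.1364, 0.0044], 0.49), ([0.4891, 0.0852, -0.0004], 0.47), ([0.4663, 0.2148, -0.0036], 0.44)]
295 212
```

View pics/m.png

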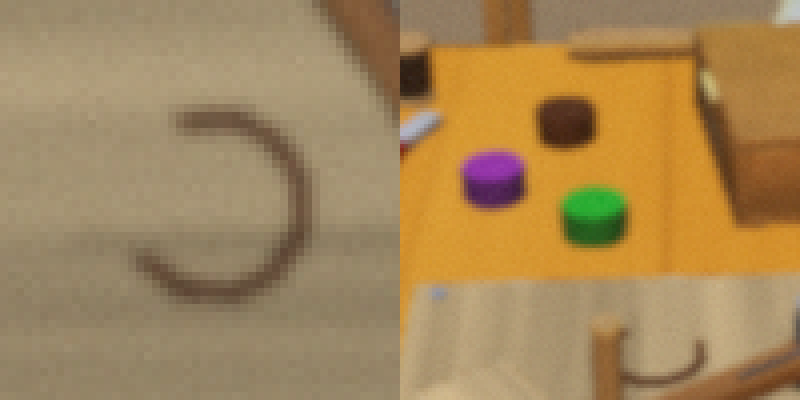

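Run:
```python
from h import *
from scipy.optimize import least_squares
a=get_image("top");b=get_image("side")
print(atz(a,(296.4,212.3),.0145))
# rim: dark pixels near seat, robust circle fit in the world plane
for im in(a,b):
    g=im["frame"].astype(float);P=[]
    for v in range(384):
        for u in range(512):
            w=atz(im,(u,v),.0145)
            if np.hypot(w[0]-.525,w[1]+.06)<.031:P.append((w[0],w[1],g[v,u].sum()/3))
    P=np.array(P);k=P[:,2]<np.median(P[:,2])*.78
    Q=P[k]
    f=least_squares(lambda c:np.hypot(Q[:,0]-c[0],Q[:,1]-c[1])-.0245,[.525,-.06],loss="soft_l1",f_scale=.001)
    print(k.sum(),f.x,np.sqrt(np.mean(f.fun**2)))
```

```text
[ 0.52472075 -0.06159708  0.0145    ]
110 [ 0.5246666  -0.06180767] 0.0016159443191811503
119 [ 0.52483057 -0.06246515] 0.0030490935415779163
```

Request:
{"api": "move_arm", "payload": {"xyz": [[0, -0.02, -0.8], [0, -0.02, -1.6], [0, -0.02, -2.2], [0, -0.02, -2.2]], "dr": [[0, 0, 0], [0, 0, 0], [0, 0, 0], [0, 0, 0]], "claw": [85, 85, 85, 85]}}

```text
time_s: 14.55
tcp_pos: [0.4645, 0.214, 0.0148]
orientation: [-3.139, -0.004, 2.874]
force: [0.5, 0.6, 0.3]
grip_width: 0.085
gripper_force: 0.0
```

Request:
{"api": "move_arm", "payload": {"xyz": [[0.02, 0.02, -0.18], [0.02, 0.02, -0.18], [0.02, 0.02, -0.18], [0.02, 0.02, -0.18], [0.02, 0.02, -0.18], [0.02, 0.02, -0.18], [0.02, 0.02, -0.18], [0.02, 0.02, -0.18]], "dr": [[0, 0, 0], [0, 0, 0], [0, 0, 0], [0, 0, 0], [0, 0, 0], [0, 0, 0], [0, 0, 0], [0, 0, 0]], "claw": [85, 70, 55, 46, 42, 34, 34, 34], "force": 30}}

```text
time_s: 15.55
tcp_pos: [0.4671, 0.2159, 0.0055]
orientation: [-3.142, -0.0, 2.875]
force: [0.3, 0.1, -0.3]
grip_width: 0.034
gripper_force: 0.0
```

```bash
cat > n.py <<'E'
from h import *
s=arm.read_state();print(s["tcp_pos"],s["orientation"],s["gripper_force"],s["grip_width"])
a=get_image("top");b=get_image("side")
for im in(a,b): print([(np.round(r["centre"],4).tolist(),round(r["score"],2)) for r in spot_point(im,"disc")[:5]],proj(im,s["tcp_pos"]))
f=np.hstack([cv2.resize(a["frame"][185:285,125:225],(400,400),interpolation=3),cv2.resize(b["frame"][140:240,160:260],(400,400),interpolation=3)])
cv2.imwrite("pics/n.png",f[:,:,::-1])
E
python3 n.py
```

```text
[0.46708693 0.21586267 0.00554009] [-3.14154229e+00 -9.05134025e-05  2.87477182e+00] 0.0 0.03400384015518929
[([0.4177, 0.1352, 0.0008], 0.75), ([0.4883, 0.0877, 0.0008], 0.64), ([0.7287, -0.1677, 0.0003], 0.64)] [173.95694051 237.823505  ]
[([0.4871, 0.0879, 0.0032], 0.79), ([0.4211, 0.1327, 0.0004], 0.66), ([0.7323, -0.1667, 0.0036], 0.63), ([0.4657, 0.2125, -0.0044], 0.6)] [212.71117582 181.99537976]
```

View pics/n.png

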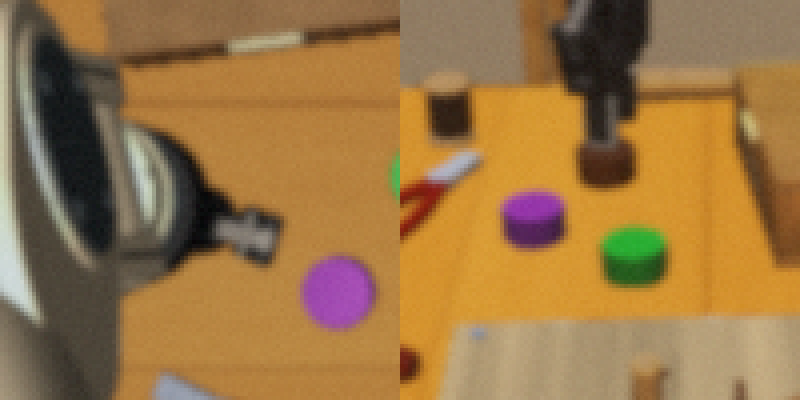

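Run:
```python
from h import *
b=get_image("side");t=get_image("top")
f=np.hstack([cv2.resize(b["frame"][155:195,190:230],(400,400),interpolation=2),cv2.resize(t["frame"][215:255,155:195],(400,400),interpolation=2)])
cv2.imwrite("pics/o.png",f[:,:,::-1])
for z in(0,.011,.022):
  print(z,[((proj(b,[.466,.2155+dy,z])-[190,155])*10).round().tolist() for dy in(-.02,0,.02)])
m=trace(b,"disc")
for r in m[:5]: print(r["score"],np.argwhere(r["mask"]).min(0),np.argwhere(r["mask"]).max(0),r["mask"].sum())
```

```text
0 [[220.0, 324.0], [224.0, 289.0], [228.0, 256.0]]
0.011 [[218.0, 286.0], [222.0, 252.0], [226.0, 219.0]]
0.022 [[216.0, 249.0], [220.0, 215.0], [224.0, 183.0]]
0.63 [188 185] [201 200] 190
0.53 [175 204] [185 218] 128
0.52 [196 209] [212 226] 252
0.49 [260 330] [280 342] 207
```

View pics/o.png

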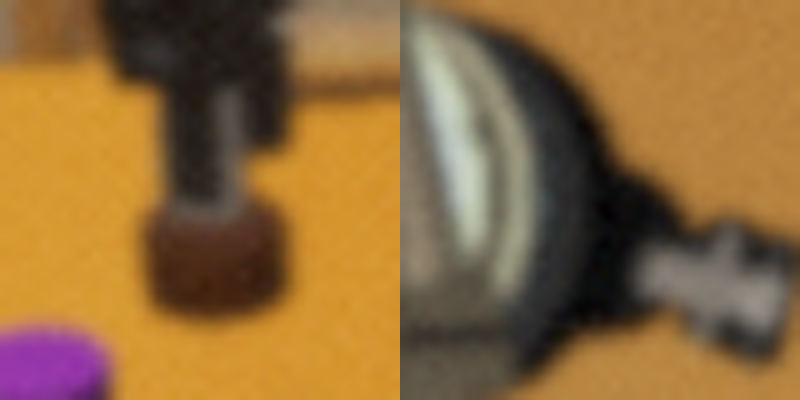

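Run:
```python
from h import *
b=get_image("side")
print("cam",-np.array(b["extrinsics"])[:3,:3].T@np.array(b["extrinsics"])[:3,3])
def zfor(row,x,y):
    zs=np.linspace(0,.12,241);return zs[np.argmin([abs(proj(b,[x,y,z])[1]-row) for z in zs])]
print("peg case",[(y,zfor(220.3,.4871,-.0907+y)) for y in(-.03,-.02,-.01,0)])
print("disc case",[(y,zfor(176.3,.467+.27*y,.2159+y)) for y in(-.035,-.025,-.017,0)])
for z in(.0055,.025,.05): print(proj(b,[.467-.007,.2159-.025,z]))
```

```text
cam [ 0.5452745  -0.78103705  0.50926573]
peg case [(-0.03, np.float64(0.096)), (-0.02, np.float64(0.0895)), (-0.01, np.float64(0.083)), (0, np.float64(0.077))]
disc case [(-0.035, np.float64(0.0395)), (-0.025, np.float64(0.035)), (-0.017, np.float64(0.031)), (0, np.float64(0.0225))]
[209.47135228 186.34540643]
[209.10584367 179.69094592]
[208.62808405 170.99284025]
```

The side view shows the fingers (crop 205,215) above the disc, not round it: the tips ride about 27 mm higher than the TCP reading. The same was true at the peg. I'll open and go lower, by feel.

Request:
{"api": "move_arm", "payload": {"xyz": [[0, 0, 0.05], [0, 0, 0.05], [0, 0, 0], [0, 0, -0.1], [0, 0, -0.15], [0, 0, -0.15]], "dr": [[0, 0, 0], [0, 0, 0], [0, 0, 0], [0, 0, 0], [0, 0, 0], [0, 0, 0]], "claw": [60, 60, 60, 60, 60, 60]}}

```text
time_s: 16.7
tcp_pos: [0.4668, 0.2158, -0.0038]
orientation: [-3.141, -0.001, 2.875]
force: [-0.5, 1.5, -0.4]
grip_width: 0.0599
gripper_force: 0.0
```

```bash
cat > q.py <<'E'
from h import *
s=arm.read_state();print(s["tcp_pos"],s["force"],s["joints"].round(3))
b=get_image("side");m=trace(b,"disc")
for r in m[:5]: print(r["score"],np.argwhere(r["mask"]).min(0),np.argwhere(r["mask"]).max(0),r["mask"].sum())
# dark gripper pixels: lowest dark row per column around the disc
g=b["frame"].astype(int)
for v in range(160,192,2): print(v," ".join("%3d,%3d"%(g[v,u,0],g[v,u,2]) for u in range(200,226,2)))
E
python3 q.py
```

```text
[ 0.46683004  0.21581059 -0.00384722] [-0.48824087  1.46722104 -0.41197876] [ 0.27   0.353 -0.421  0.797  0.     0.537]
0.73 [188 184] [202 201] 218
0.64 [196 210] [211 225] 214
160  42, 22  36, 26  36, 24  34, 20  42, 26  57, 41  33, 19  34, 24  37, 23  42, 28 117, 60 175, 85 181, 84
162  56, 24  45, 34  61, 36  75, 33  41, 27  42, 34  35, 26  37, 24  40, 24  41, 26 104, 48 152, 56 158, 59
164  77, 34  51, 46  58, 53  53, 39  37, 26  41, 32  38, 26  35, 21  37, 24  40, 25  82, 37 128, 41 127, 35
166 108, 34  58, 31  46, 34  44, 33  38, 27  45, 33  49, 34  39, 25  35, 21  39, 27 111, 33 189, 42 199, 44
168 193, 46 170, 40  90, 39  40, 27  40, 27  72, 56  77, 50  55, 25  51, 25  54, 26 143, 38 204, 44 211, 46
170 214, 50 201, 46 118, 46  44, 28  47, 31  85, 66 135, 68 175, 39 169, 37 160, 37 192, 43 212, 47 209, 44
172 216, 51 206, 52 136, 51  45, 29  44, 30  80, 62 134, 63 202, 47 209, 45 208, 40 212, 47 212, 46 213, 46
174 214, 48 209, 54 138, 53  43, 26  38, 26  73, 56 106, 63 145, 40 170, 40 202, 44 212, 44 213, 45 215, 48
176 215, 50 210, 57 140, 50  50, 31  42, 30  72, 60  86, 63  86, 39  99, 33 160, 42 208, 44 215, 49 214, 50
178 214, 48 208, 50 130, 48  63, 44  59, 44  83, 64  93, 66  81, 34  83, 34 128, 34 206, 49 215, 48 211, 48
180 214, 48 207, 49 141, 43  86, 55  93, 65 102, 77  86, 50  70, 21  67, 26 119, 29 202, 41 212, 46 211, 44
182 215, 47 210, 50 148, 34  73, 24  75, 28  77, 30  71, 22  64, 19  58, 16 111, 29 201, 44 214, 48 214, 45
184 217, 55 212, 47 166, 36  79, 24  71, 17  73, 25  69, 18  64, 14  70, 17 143, 28 205, 43 213, 45 210, 41
186 215, 53 215, 50 201, 50 151, 31 118, 25 100, 21 109, 26 124, 29 163, 33 199, 42 212, 47 216, 49 215, 45
188 210, 80 215, 52 213, 44 211, 48 202, 46 197, 45 197, 43 206, 45 211, 49 217, 51 213, 45 212, 47 214, 50
190 179,128 210, 59 215, 52 215, 50 214, 47 213, 46 215, 50 214, 49 213, 46 213, 50 213, 48 213, 49 216, 52
```

Request:
{"api": "move_arm", "payload": {"xyz": [[0, 0, -0.06], [0, 0, -0.12], [0, 0, -0.17], [0, 0, -0.17]], "dr": [[0, 0, 0], [0, 0, 0], [0, 0, 0], [0, 0, 0]], "claw": [60, 60, 60, 60]}}

```text
time_s: 17.3
tcp_pos: [0.4669, 0.2158, -0.0139]
orientation: [-3.141, -0.0, 2.875]
force: [0.6, 0.2, -0.1]
grip_width: 0.0602
gripper_force: 0.0
```

```bash
python3 q.py | grep -v '^1[67]'
```

```text
[ 0.46690313  0.2158158  -0.01391138] [ 0.59837595  0.2178331  -0.10308226] [ 0.27   0.365 -0.434  0.772  0.     0.537]
0.68 [196 210] [211 226] 223
0.62 [260 331] [281 342] 199
0.61 [188 185] [202 200] 215
0.47 [175 212] [185 218] 52
180 215, 46 206, 49 141, 52  53, 34  48, 35  65, 54  87, 63  70, 29  66, 20 121, 28 202, 44 213, 45 213, 49
182 217, 53 212, 52 153, 58  77, 53  69, 50  83, 63  93, 71  65, 27  60, 18 111, 25 202, 44 212, 46 215, 51
184 218, 53 216, 55 172, 48  93, 49  93, 56  96, 61  85, 50  67, 19  70, 23 140, 32 204, 45 214, 50 214, 45
186 216, 55 215, 48 201, 49 154, 36 118, 30 107, 30 112, 29 123, 22 161, 33 203, 43 211, 43 214, 48 212, 47
188 207, 73 217, 52 213, 45 211, 49 204, 48 193, 42 198, 41 207, 47 210, 45 214, 49 213, 47 212, 46 214, 48
190 178,125 208, 59 216, 51 213, 47 213, 48 213, 49 214, 48 213, 47 218, 52 214, 49 213, 45 212, 50 213, 47
```

Request:
{"api": "move_arm", "payload": {"xyz": [[0, 0, -0.05], [0, 0, -0.1], [0, 0, -0.1], [0, 0, -0.1], [0, 0, -0.1], [0, 0, -0.1], [0, 0, -0.1]], "dr": [[0, 0, 0], [0, 0, 0], [0, 0, 0], [0, 0, 0], [0, 0, 0], [0, 0, 0], [0, 0, 0]], "claw": [60, 60, 50, 43, 34, 34, 34], "force": 30}}

```text
time_s: 18.27
tcp_pos: [0.4672, 0.2159, -0.0194]
orientation: [3.142, 0.0, 2.875]
force: [-2.6, -2.0, 4.6]
grip_width: 0.0385
gripper_force: 30.1
```

Request:
{"api": "move_arm", "payload": {"xyz": [[0, 0, 0.1], [0, 0, 0.5], [0, 0, 1.2], [0, 0, 1.9], [0, 0, 2.3], [0, 0, 2.3]], "dr": [[0, 0, 0], [0, 0, 0], [0, 0, 0], [0, 0, 0], [0, 0, 0], [0, 0, 0]], "claw": [34, 34, 34, 34, 34, 34]}}

```text
time_s: 19.02
tcp_pos: [0.4681, 0.2162, 0.1203]
orientation: [3.14, 0.003, 2.875]
force: [1.0, -0.3, -0.5]
grip_width: 0.0387
gripper_force: 30.3
```

```bash
cat > r.py <<'E'
from h import *
s=arm.read_state();p=s["tcp_pos"];print(p,s["force"],s["gripper_force"],s["grip_width"])
b=get_image("side");a=get_image("top");u,v=proj(b,p+[0,0,.02]).astype(int);print(u,v)
cv2.imwrite("pics/r.png",cv2.resize(b["frame"][v-25:v+25,u-30:u+30],(720,600),interpolation=2)[:,:,::-1])
for im in(a,b): print([(np.round(r["centre"],4).tolist(),round(r["score"],2)) for r in spot_point(im,"disc")[:5]],[(np.round(r["centre"],4).tolist()) for r in spot_point(im,"peg")[:1]])
E
python3 r.py
```

```text
[0.46811474 0.2162262  0.12025684] [ 1.04574157 -0.26421725 -0.49321013] 30.30108869075775 0.03865131076297416
210 134
[([0.4864, 0.0877, -0.001], 0.78), ([0.7253, -0.1665, -0.0006], 0.73), ([0.4205, 0.1329, 0.0009], 0.65)] [[0.509, -0.1525, 0.0591]]
[([0.731, -0.171, 0.0035], 0.75), ([0.4229, 0.1338, 0.0004], 0.68), ([0.4677, 0.218, 0.1368], 0.5), ([0.4852, 0.0863, -0.0012], 0.5)] [[0.5031, -0.1475, 0.0633]]
```

View pics/r.png

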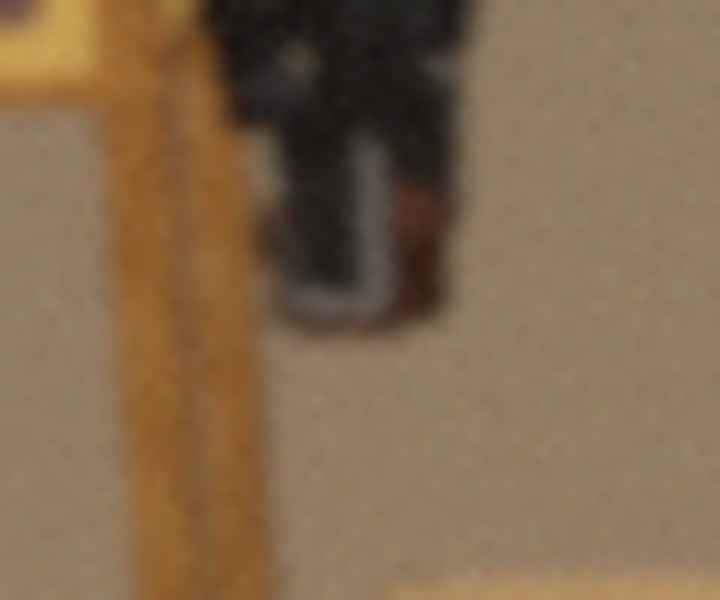

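Request:
{"api": "move_arm", "payload": {"xyz": [[0.1, -0.5, 0], [0.25, -1.2, 0], [0.42, -2, 0], [0.58, -2.8, 0], [0.75, -3.6, 0], [0.9, -4.3, 0], [0.96, -4.63, 0], [0.96, -4.63, -0.3]], "dr": [[0, 0, 0], [0, 0, 0], [0, 0, 0], [0, 0, 0], [0, 0, 0], [0, 0, 0], [0, 0, 0], [0, 0, 0]], "claw": [34, 34, 34, 34, 34, 34, 34, 34]}}

```text
time_s: 20.32
tcp_pos: [0.5255, -0.0633, 0.1005]
orientation: [3.142, 0.001, 2.873]
force: [0.1, 1.6, -1.6]
grip_width: 0.0386
gripper_force: 30.3
```

Request:
{"api": "move_arm", "payload": {"xyz": [[0, 0, -0.5], [0, 0, -1.0], [0, 0, -1.2], [0, 0, -1.2]], "dr": [[0, 0, 0], [0, 0, 0], [0, 0, 0], [0, 0, 0]], "claw": [34, 34, 34, 34]}}

```text
time_s: 20.82
tcp_pos: [0.5243, -0.0615, 0.0279]
orientation: [3.142, -0.002, 2.875]
force: [1.1, -0.5, -0.2]
grip_width: 0.0387
gripper_force: 30.3
```

```bash
cat > s.py <<'E'
from h import *
s=arm.read_state();p=s["tcp_pos"];print(p,s["orientation"],s["force"],s["gripper_force"],s["grip_width"])
b=get_image("side")
print([(np.round(r["centre"],4).tolist(),round(r["score"],2)) for r in spot_point(b,"disc")[:5]],[(np.round(r["centre"],4).tolist()) for r in spot_point(b,"peg")[:1]])
E
python3 s.py
```

```text
[ 0.52433824 -0.0614875   0.02794695] [ 3.14150422e+00 -1.52644282e-03  2.87518601e+00] [ 1.11187652 -0.47580906 -0.22187493] 30.348297357559204 0.03870583600103302
[([0.4252, 0.1303, -0.0001], 0.73), ([0.6085, -0.0841, 0.0347], 0.71), ([0.521, -0.0605, 0.0452], 0.68), ([0.5469, -0.0873, -0.0022], 0.64), ([0.73, -0.1693, 0.0035], 0.55)] [[0.5049, -0.1483, 0.0646]]
```

Request:
{"api": "move_arm", "payload": {"xyz": [[0.02, 0, -0.3], [0.02, 0, -0.5], [0.02, 0, -0.5]], "dr": [[0, 0, 0], [0, 0, 0], [0, 0, 0]], "claw": [34, 34, 34]}}

```text
time_s: 21.35
tcp_pos: [0.5255, -0.0618, -0.0019]
orientation: [3.142, -0.001, 2.875]
force: [-0.3, -0.8, -1.0]
grip_width: 0.0389
gripper_force: 30.3
```

Request:
{"api": "move_arm", "payload": {"xyz": [[0, 0, -0.03], [0, 0, -0.05], [0, 0, -0.05]], "dr": [[0, 0, 0], [0, 0, 0], [0, 0, 0]], "claw": [34, 34, 34]}}

```text
time_s: 21.72
tcp_pos: [0.526, -0.062, -0.0044]
orientation: [-3.142, 0.0, 2.875]
force: [-0.4, 0.1, -0.7]
grip_width: 0.0386
gripper_force: 30.3
```

```bash
python3 s.py
```

```text
[ 0.52600436 -0.06197172 -0.00443894] [-3.14156830e+00  2.97602276e-04  2.87477140e+00] [-0.44018393  0.12778184 -0.71849869] 30.347605347633362 0.03859668366435227
[([0.506, -0.149, 0.0616], 0.61), ([0.5267, -0.0618, 0.013], 0.57), ([0.4204, 0.1335, -0.001], 0.54)] [[0.5054, -0.148, 0.0654]]
```

Request:
{"api": "move_arm", "payload": {"xyz": [[-0.01, 0, -0.03], [-0.01, 0, -0.03]], "dr": [[0, 0, 0], [0, 0, 0]], "claw": [34, 34]}}

```text
time_s: 22.12
tcp_pos: [0.5259, -0.062, -0.0063]
orientation: [3.141, 0.001, 2.875]
force: [2.5, 0.3, -1.2]
grip_width: 0.0385
gripper_force: 30.3
```

Request:
{"api": "move_arm", "payload": {"xyz": [[0, 0, -0.03], [0, 0, -0.03]], "dr": [[0, 0, 0], [0, 0, 0]], "claw": [34, 34]}}

```text
time_s: 22.38
tcp_pos: [0.5262, -0.0621, -0.0074]
orientation: [3.142, 0.002, 2.875]
force: [2.1, -0.5, 7.6]
grip_width: 0.0383
gripper_force: 31.1
```

Request:
{"api": "move_arm", "payload": {"xyz": [[0, 0, 0.01], [0, 0, 0.01], [0, 0, 0.01], [0, 0, 0.01], [0, 0, 0.01]], "dr": [[0, 0, 0], [0, 0, 0], [0, 0, 0], [0, 0, 0], [0, 0, 0]], "claw": [38, 41, 46, 54, 58]}}

```text
time_s: 23.0
tcp_pos: [0.5251, -0.0619, -0.0078]
orientation: [-3.142, -0.001, 2.875]
force: [0.6, -0.1, 0.9]
grip_width: 0.0579
gripper_force: 0.0
```

Request:
{"api": "move_arm", "payload": {"xyz": [[0, 0, 0.2], [0, 0, 0.7], [0, 0, 1.5], [0, 0, 2.3], [0, 0.7, 3], [0, 1.4, 3], [0, 2.2, 3], [0, 3, 3]], "dr": [[0, 0, 0], [0, 0, 0], [0, 0, 0], [0, 0, 0], [0, 0, 0], [0, 0, 0], [0, 0, 0], [0, 0, 0]], "claw": [58, 58, 58, 58, 58, 58, 58, 58]}}

```text
time_s: 24.0
tcp_pos: [0.5251, 0.1194, 0.1735]
orientation: [3.141, 0.001, 2.874]
force: [1.2, 1.0, -0.3]
grip_width: 0.058
gripper_force: 0.0
```

```bash
cat > t.py <<'E'
from h import *
a=get_image("top");b=get_image("side")
for im in(a,b): print([(np.round(r["centre"],4).tolist(),round(r["score"],2)) for r in spot_point(im,"disc")[:5]],[(np.round(r["centre"],4).tolist()) for r in spot_point(im,"peg")[:1]])
f=np.hstack([cv2.resize(a["frame"][182:242,265:325],(400,400),interpolation=2),cv2.resize(b["frame"][190:290,180:280],(400,400),interpolation=2)])
cv2.imwrite("pics/t.png",f[:,:,::-1])
m=[r["mask"] for r in trace(a,"disc")]
for k in m:
    v,u=np.argwhere(k).mean(0)
    if abs(u-295)<12 and abs(v-212)<12: print("disc top c",u,v,atz(a,(u,v),.032),k.sum())
E
python3 t.py
```

```text
[([0.7291, -0.166, -0.0004], 0.72), ([0.5259, -0.0588, 0.0148], 0.61), ([0.4885, 0.091, 0.0005], 0.58), ([0.4194, 0.131, 0.0054], 0.52), ([0.463, -0.1716, 0.0531], 0.42)] [[0.5061, -0.1518, 0.061]]
[([0.5261, -0.0623, 0.0106], 0.74), ([0.7324, -0.1679, 0.0037], 0.71), ([0.4252, 0.1328, 0.001], 0.45), ([0.4865, 0.0892, 0.0016], 0.45)] [[0.5025, -0.1469, 0.0627]]
disc top c 296.624 212.808 [ 0.5221597  -0.06032796  0.032     ] 250
```

View pics/t.png

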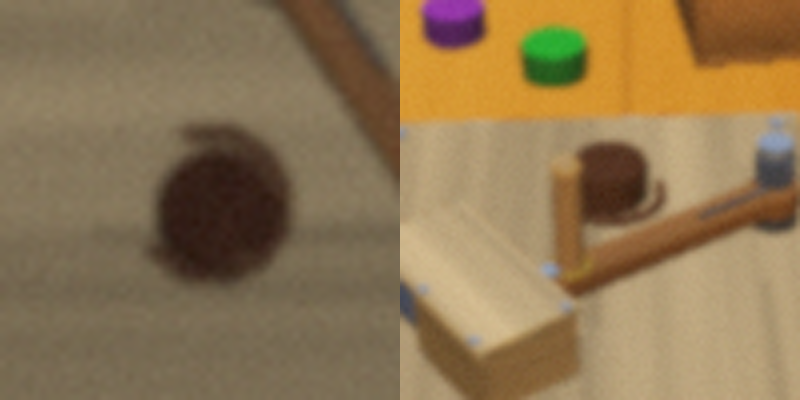

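The brown disc sits flat inside the rim (top crop 218,210), and the arm is still cocked under the cover. The hand is clear, so I'll let it settle and hand in.

Request:
{"api": "move_arm", "payload": {"xyz": [[0, 0, 0], [0, 0, 0], [0, 0, 0], [0, 0, 0]], "dr": [[0, 0, 0], [0, 0, 0], [0, 0, 0], [0, 0, 0]], "claw": [58, 58, 58, 58]}}

```text
time_s: 24.85
tcp_pos: [0.5253, 0.1179, 0.1724]
orientation: [3.142, -0.0, 2.875]
force: [-0.7, -0.8, 0.2]
grip_width: 0.0581
gripper_force: 0.0
```

```bash
python3 -c "
from bench import arm
print(arm.finish_job())"
```

```text
the job is handed in; nothing more can be done
None
```

I handed the job in at about 25 s: by force readings and the last pictures the throwing arm is cocked and held by its catch alone, and the wooden disc lies flat in its seat with the hand clear; the hand-in returned no verdict.

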